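# Bring the tall tumbler round to the price card

### The job

The cup is standing at the price card of the revolving display: turn the display, by gently pushing on its pegs with one finger, until the tall tumbler stands squarely in front of the card instead. Do not pinch the pegs, do not touch, lift or upset any of the ware on the display, leave everything else on the table alone, and finish with the display at rest.

Things in the scene. Friction and masses are not known exactly. Their poses are not given: they have to be found in the camera images.
- stand: Fixed steel foot of the revolving display: disc 170 mm across, 12 mm high, origin under its centre, on the table and the turning axis. Its +x axis points from the turning axis to the blank white price card: a 6 mm high strip leads to a wooden holder 190 mm from the axis, 66 mm wide, card top 54 mm above the table. The stand may be yawed.
- carousel: Turning top: wooden disc 210 mm across, 14 mm thick, upper face 28 mm above the table; origin on the axis, 14 mm up. Four flat arms 18 mm wide, a quarter turn apart, reach 153 mm out, each with an upright peg (peg 0 along its +x, peg 1 along +y, ...). Turns either way, over a full turn, about the vertical against slight friction (about 1 N at a peg), stays where left, and carries the ware round.
- peg0 (a point): Centre of the top end of peg 0 of the carousel: upright round wooden peg 14 mm in diameter, 140 mm from the turning axis, standing on its arm from 25 to 97 mm above the table.
- peg1 (a point): Centre of the top end of peg 1 of the carousel: upright round wooden peg 14 mm in diameter, 140 mm from the turning axis, standing on its arm from 25 to 97 mm above the table.
- peg2 (a point): Centre of the top end of peg 2 of the carousel: upright round wooden peg 14 mm in diameter, 140 mm from the turning axis, standing on its arm from 25 to 97 mm above the table.
- peg3 (a point): Centre of the top end of peg 3 of the carousel: upright round wooden peg 14 mm in diameter, 140 mm from the turning axis, standing on its arm from 25 to 97 mm above the table.
- tumbler: The tallest thing on the carousel: white stoneware, open, no handle, 54 mm across, 85 mm tall (rim 113 mm above the table). Loose on the disc, centre 50 to 70 mm from the axis, a quarter or half turn from the card at the start. Origin at the centre of its underside. Squarely in front of the card = its centre on the line from the turning axis to the card.
- cup: Cup that stands at the card at the start: white stoneware, open, no handle, 60 mm across, 50 mm tall, loose on the disc. Origin at the centre of its underside.
- bowl: Low bowl, white stoneware, 68 mm across, 32 mm tall, loose on the disc. Origin at the centre of its underside.
- jar: Squat closed jar, white stoneware with a wooden lid, 54 mm across, 50 mm tall, loose on the disc. Origin at the centre of its underside.
- glass: Green glass tumbler, 68 mm across, 65 mm tall, loose on the table beside the display; to be left alone. Origin at the centre of its underside.
- canister: Steel canister, 60 mm across, 65 mm tall, loose on the table on the other side of the display; to be left alone. Origin at the centre of its underside.
- flask: Steel flask, 68 mm across, 170 mm tall, loose on the table to the robot's right; to be left alone. Origin at the centre of its underside.
- pot: Steel pot, 110 mm across, 80 mm tall, loose on the table to the robot's left; to be left alone. Origin at the centre of its underside.
- spoon: Spoon lying on the table to the robot's right; to be left alone.
- coasters: Block of cork coasters, 95 x 95 x 30 mm, on the table to the robot's left; to be left alone. Origin at the centre of its underside.

How it is judged:
By the outcome, as a careful person would: the job done as asked, in the order asked, and still so for the second after the job is handed in, with the robot touching nothing.
It also fails if it takes over 54 s, if anything falls off the work surface, if the arm or the gripper's body presses on something with over 40 N, if the wrist force passes 120 N, or if a joint passes its speed limit or range.

### The arm

A 6-joint arm with a two-finger parallel gripper is mounted at the origin on the work surface. World frame = base frame: x ahead of the robot, y to its left, z up, the work surface at z = 0. Lengths are in m, angles in degrees, forces in N, time in s.
With the tool pointing down it reaches from about 0.3 to 0.75 m from the base axis. Payload 8.5 kg.
Tool frame: the origin (TCP) lies on the centre line of the jaws, within the pads' length; the fingertips stand 17 mm ahead of it and the grasp point (between the pads) lies 2 mm behind it; z points along the fingers, y is the direction in which the jaws open and shut (so a half turn about z gives the same grasp; the last joint's range is limited). The gripper opens to 85 mm and grips with 20 to 120 N. Pads are 22 mm wide; open, the fingers measure 114 mm over their backs; the gripper's body (76 mm by 85 mm) begins 54 mm behind the grasp point. The pads swing forward as they close: fully open they stand 13 mm farther back than shut.
Start: joints at [-78.512, 21.807, 74.336, -0, 83.858, -12.336], TCP at [0.222, -0.503, 0.248] pointing down, gripper open.
Joint ranges: [-178.18, 178.18], [-50.72, 133.34], [12.68, 142.11], [-81.47, 261.47], [9.98, 163.14], [-165.26, 165.26]. Speed limits (degrees/s): [136.94, 136.94, 180, 180, 180, 180].

### API

Orientations are given as a 3x3 rotation matrix whose columns are the frame's x, y, z axes.
In Python, from rig import env, imaging, close_job gives the robot as it stands.
- The arm moves only by the tool step_arm, never from a script. Its argument "steps" is one flat list of numbers, 7 for each row, row after row: the opening, from 0 (shut) to 1 (fully open), then the shift along the tool's x, y, z as a fraction of full scale, then the turn, a rotation vector about the tool's x, y, z as a fraction of full scale. A call has 1 to 10 rows; each row is the pose to reach, as a shift and turn from the pose commanded when the call began, along the tool's axes at that moment; what a row does not reach only later rows make up. Full scale, the value 1, is 0.3 m for a shift and 45 degrees for a turn. A row lasts 1/10 s, in which the tool goes at most 50 mm and 8.59 degrees, less where a joint would pass 70% of its speed; a pose out of reach is approached as far as the arm can. A call with a number of a shift or a turn outside -1 to 1 is refused whole. A call with a gripper value outside its range is refused whole. The fingers move at their own pace and stop on an object; "grip_force" is the grip in N (left out, the last holds). Time passes only in rows, so rows that repeat a pose let the fingers close. It gives the time, the measured TCP pose, the force and the opening at its end, in the units of the state.
- env.observe(): the state, without advancing time (a new reading comes with each control period).
- imaging.get_image(name): name is "side" or "top"; returns (picture, depth): 480x640x3 uint8, blue, green, red; 480x640 float32, m along the optical axis (not along the pixel's ray), 0 where there is no reading.
- imaging.get_calibration(name): a dict with "camera_matrix" (3x3 intrinsics, pixels), "k1" (the pictures are not rectified: a ray, as slopes to the right and down, at radius r is drawn at 1 + k1 r^2 times it, then the intrinsics apply), "world_from_camera" (4x4, takes a point from camera to world coordinates). Camera axes: x right, y down, z forward; pixel columns grow to the right and rows downward; lengths in m; the calibration is good to about 2 mm. A picture is of the moment at which its call begins. get_calibration takes no time and is no camera call.
- close_job(): hands the job in, once; it reports no verdict.
Trained networks look in the newest picture that a camera, given by its name, has taken for a name from the list of things; names that differ only in an ending like _2 or _b are one class to them, and where a whole thing is asked for, a point or a joint stands for the part that bears it (a point fixed in the world has none). Each returns a list of dicts, best first, with "score" (0 to 1); they miss things now and then, are a little off and sometimes report something else, mostly with a low value. They report only what shows in the picture. A call takes as long as a camera call.
- imaging.spot_in(camera, target): "pixel" ([column, row] in pixels, amid what is visible of it).
- imaging.regions_of(camera, target): "mask" (480x640 bool, what is visible of it) and "pixel" ([column, row] in pixels, amid what is visible of it).
- imaging.pinpoint(camera, target): "pixel" ([column, row] in pixels: a listed point, or the origin of a listed thing).
The state is a dict: "time_s": time; "q": joint angles; "qvel": joint speeds; "joint_efforts": joint torques, N m; "position": TCP position; "tool_rot": TCP orientation; "ft_force": force on the tool from outside, world axes, zero at the start; "wrist_torque": the same for the moment, N m; "grip_width": finger opening in m.
Only numpy, scipy, OpenCV 4.12 (cv2) and the standard library are available. Lean on these libraries where they do the work, as an engineer would, in place of code of your own. Each camera call takes 0.05 s, during which the arm holds its last target.

## Working session

There is one attempt and no reset: what is moved stays moved. The work goes in short steps, Python scripts to look and compute and a tool call to move; the robot and the scene stay as the last step left them, time stands still between calls to the robot, and variables do not carry over. Pictures are saved under pics/ and viewed, and the job is handed in when it is done.

Besides the shell and the picture viewer there is one more tool, called after "Request:" by a JSON object that holds its "op" and its "data". step_arm: Moves the arm, as the interface text tells. Shift numbers are shares of 0.3 m and turn numbers shares of 45 degrees, none past 1 either way. Its arguments: {"type":"object","properties":{"steps":{"type":"array","items":{"type":"number"}},"grip_force":{"type":"number"}},"required":["steps"]}

```bash
mkdir -p pics; ls; cat > h.py <<'E'
import numpy as np, cv2
from rig import env, imaging, close_job
def ray(cam,px):
    c=imaging.get_calibration(cam);K=np.array(c["camera_matrix"]);k1=c["k1"]
    d=np.array([(px[0]-K[0,2])/K[0,0],(px[1]-K[1,2])/K[1,1]]);u=d.copy()
    for _ in range(30): u=d/(1+k1*(u@u))
    T=np.array(c["world_from_camera"]);return T[:3,3],T[:3,:3]@np.array([u[0],u[1],1.])
def atz(cam,px,z):
    o,d=ray(cam,px);return o+d*(z-o[2])/d[2]
def proj(cam,p):
    c=imaging.get_calibration(cam);K=np.array(c["camera_matrix"]);T=np.array(c["world_from_camera"])
    q=T[:3,:3].T@(np.array(p)-T[:3,3]);u=q[:2]/q[2];u=u*(1+c["k1"]*(u@u));return K[:2,:2]@u+K[:2,2]
E
python3 - <<'E'
from h import *
np.set_printoptions(precision=4,suppress=True)
for c in ("top","side"):
    im,d=imaging.get_image(c);cv2.imwrite(f"pics/{c}0.png",im)
    T=imaging.get_calibration(c);print(c,T)
Z=dict(stand=0,carousel=.014,peg0=.097,peg1=.097,peg2=.097,peg3=.097,tumbler=.028,cup=.028,bowl=.028,jar=.028,glass=0,canister=0,flask=0,pot=0,coasters=0)
for c in ("top",):
  for n,z in Z.items():
    for r in imaging.pinpoint(c,n)[:2]:
        print(c,n,round(r["score"],2),np.round(r["pixel"],1),atz(c,r["pixel"],z))
s=env.observe();print({k:s[k] for k in("time_s","position","tool_rot","ft_force","grip_width")})
E
```

```text
pics
top {'camera_matrix': array([[525.8374,   0.    , 313.416 ],
       [  0.    , 525.8374, 231.8315],
       [  0.    ,   0.    ,   1.    ]]), 'k1': -0.11703624060399123, 'world_from_camera': array([[ 0.0047, -0.9964,  0.0851,  0.4776],
       [-0.9999, -0.0032,  0.0169, -0.0119],
       [-0.0165, -0.0851, -0.9962,  1.2356],
       [ 0.    ,  0.    ,  0.    ,  1.    ]])}
side {'camera_matrix': array([[481.8462,   0.    , 316.1177],
       [  0.    , 481.8462, 234.4358],
       [  0.    ,   0.    ,   1.    ]]), 'k1': -0.08877559936341954, 'world_from_camera': array([[-0.8458, -0.3491,  0.4034,  0.0048],
       [-0.5332,  0.5271, -0.6617,  0.9311],
       [ 0.0184, -0.7748, -0.632 ,  0.9775],
       [ 0.    ,  0.    ,  0.    ,  1.    ]])}
top stand 0.57 [354.8 241.1] [ 0.5615 -0.0886  0.    ]
top carousel 0.8 [354.8 237.6] [ 0.5688 -0.0877  0.014 ]
top peg0 0.95 [344.4 298.3] [ 0.4314 -0.0601  0.097 ]
top peg0 0.68 [301.3 221.4] [0.5976 0.0338 0.097 ]
top peg1 0.95 [344.4 298.3] [ 0.4314 -0.0601  0.097 ]
top peg1 0.68 [301.3 221.4] [0.5976 0.0338 0.097 ]
top peg2 0.95 [344.4 298.3] 
[... 511 characters left out ...]
ister 0.82 [463.  238.9] [ 0.5675 -0.3453  0.    ]
top canister 0.47 [254.3 253.5] [0.5314 0.1482 0.    ]
top flask 0.81 [512.8 216.1] [ 0.6224 -0.4678  0.    ]
top flask 0.51 [462.5 235.3] [ 0.576  -0.3443  0.    ]
top pot 0.7 [142.9 207.9] [0.6397 0.4206 0.    ]
top pot 0.43 [381.7 244.4] [ 0.554  -0.1519  0.    ]
top coasters 0.65 [332.2 243.9] [ 0.5548 -0.0354  0.    ]
top coasters 0.63 [121.1 265.8] [0.4998 0.4702 0.    ]
{'time_s': 0.85, 'position': array([ 0.2221, -0.5031,  0.2483]), 'tool_rot': array([[ 0.9148,  0.4039, -0.    ],
       [ 0.4039, -0.9148, -0.    ],
       [-0.    , -0.    , -1.    ]]), 'ft_force': array([-0.0576, -0.0579, -0.3425]), 'grip_width': 0.08517661081677556}
```

```bash
python3 - <<'E'
import cv2
a=cv2.imread("pics/top0.png")[130:350,210:500];cv2.imwrite("pics/top0c.png",cv2.resize(a,None,fx=2.7,fy=2.7,interpolation=2))
E
```

```text
(no output)
```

View pics/top0c.png

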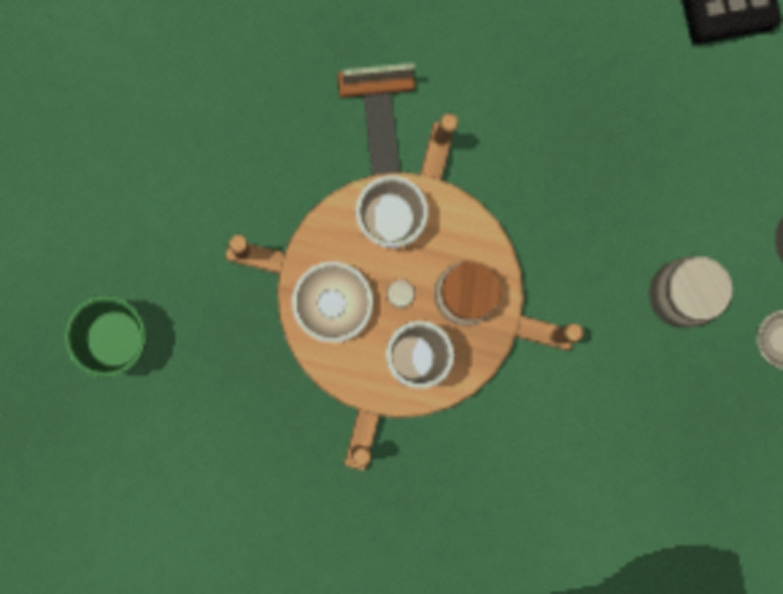

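View pics/side0.png

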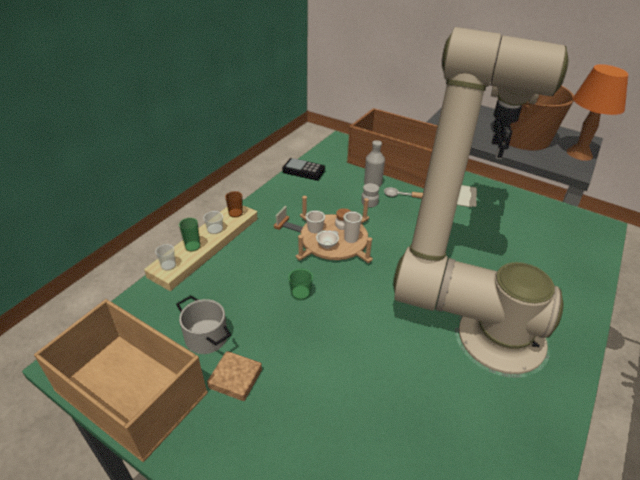

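View pics/top0.png

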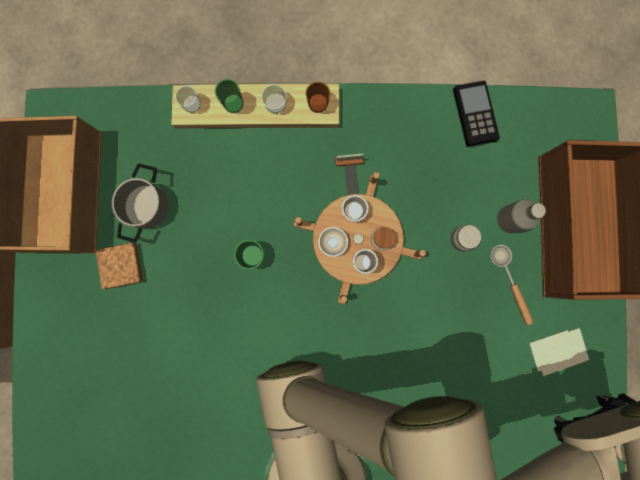

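```bash
python3 - <<'E'
from h import *
from scipy.optimize import least_squares
np.set_printoptions(precision=4,suppress=True)
f=lambda x,y:(x/2.7+210,y/2.7+130)
P=np.array([atz("top",f(*p),.097) for p in [(448,121),(238,242),(361,457),(574,331)]]);print(P)
# fit square: centre, angle
def res(v):
    out=[]
    for i,p in enumerate(P):
        a=v[2]+[0,1,2,3][i]*np.pi/2
        out+=list(p[:2]-v[:2]-.14*np.array([np.cos(a),np.sin(a)]))
    return out
r=least_squares(res,[.565,-.09,-.3]);c=r.x[:2];print(r.x[:2],np.degrees(r.x[2]),np.array(r.fun)*1000)
print("hub",atz("top",f(400,293),.035))
print("tumb rim",atz("top",f(420,354.5),.113),"cup rim",atz("top",f(392,211),.078))
for n,px,z in [("card top",f(378,72),.054),("card L",f(344,74),.054),("card R",f(414,67),.054)]:
    p=atz("top",px,z)[:2]-c;print(n,p,np.hypot(*p),np.degrees(np.arctan2(p[1],p[0])))
for n,z in [("tumbler",.113),("cup",.078),("bowl",.06),("jar",.078)]:
    for m in imaging.regions_of("top",n)[:1]:
        k=m["mask"].astype(np.uint8);cn=max(cv2.findContours(k,0,2)[0],key=cv2.contourArea)
        print(n,m["score"],m["pixel"],cv2.fitEllipse(cn))
for n in("tumbler","cup"):
    r=imaging.pinpoint("top",n)[0];p=atz("top",r["pixel"],.028)[:2]-c;print(n,p,np.hypot(*p),np.degrees(np.arctan2(p[1],p[0])))
p=atz("top",f(420,354.5),.113)[:2]-c;print(p,np.hypot(*p),np.degrees(np.arctan2(p[1],p[0])))
E
```

```text
[[ 0.701  -0.1294  0.097 ]
 [ 0.6014  0.0407  0.097 ]
 [ 0.4294 -0.0586  0.097 ]
 [ 0.5304 -0.2298  0.097 ]]
[ 0.5655 -0.0943] -14.662562585962387 [-0.0123  0.3146  0.4494 -0.4438 -0.7309  0.2668  0.2937 -0.1375]
hub [ 0.5651 -0.0941  0.035 ]
tumb rim [ 0.5108 -0.1044  0.113 ] cup rim [ 0.6295 -0.0847  0.078 ]
card top [0.1858 0.0194] 0.18684164111634785 5.966779847961691
card L [0.184  0.0482] 0.19023437895573206 14.687032819367143
card R [ 0.1903 -0.0111] 0.19059397789910928 -3.345196753225698
tumbler 0.95 [365.7, 262.4] ((365.40753173828125, 261.1426696777344), (24.04965591430664, 24.32147979736328), 65.87560272216797)
cup 0.96 [355.5, 205.4] ((355.1476745605469, 207.45213317871094), (25.249530792236328, 25.81378936767578), 103.54762268066406)
bowl 0.86 [333.3, 244.4] ((332.4854736328125, 241.25714111328125), (28.42215347290039, 29.879390716552734), 3.3713302612304688)
jar 0.69 [382.2, 242.9] ((382.9100036621094, 237.5790557861328), (23.056386947631836, 23.54913902282715), 58.93589401245117)
tumbler [-0.0521 -0.0074] 0.052582120797615456 -171.90414605366743
cup [0.0692 0.0135] 0.07049732905511469 11.058942827342204
[-0.0548 -0.0102] 0.05569661912117687 -169.47875753741945
```

```bash
cat >> h.py <<'E'
A=np.array([.5655,-.0943])
def rows(s,targets):
    # targets: (x,y,z,yawdeg) ; tool assumed vertical
    R=np.array(s["tool_rot"]);p=np.array(s["position"]);y0=np.degrees(np.arctan2(R[1,0],R[0,0]))
    for x,y,z,w in targets:
        d=R.T@(np.array([x,y,z])-p)/.3; t=-((w-y0+180)%360-180)/45
        print("0, %.3f,%.3f,%.3f, 0,0,%.3f,"%(d[0],d[1],d[2],t))
def fol(a,back,z):  # tool following peg at angle a (deg), 'back' m behind CCW
    r=np.radians(a);u=np.array([np.cos(r),np.sin(r)]);t=np.array([-u[1],u[0]])
    q=A+.14*u-back*t;return (q[0],q[1],z,a+180)
E
python3 - <<'E'
from h import *
a=cv2.imread("pics/top0.png")[145:205,320:390];cv2.imwrite("pics/card.png",cv2.resize(a,None,fx=9,fy=9,interpolation=2))
print(fol(165.3,.045,.25))
s=env.observe()
rows(s,[(.33,-.26,.25,-5),fol(165.3,.045,.25)])
E
```

```text
(np.float64(0.4415016221176935), np.float64(-0.015246838883212786), 0.25, 345.3)
0, 0.656,-0.596,-0.006, 0,0,0.641,
0, 1.326,-1.192,-0.006, 0,0,0.856,
```

View pics/card.png

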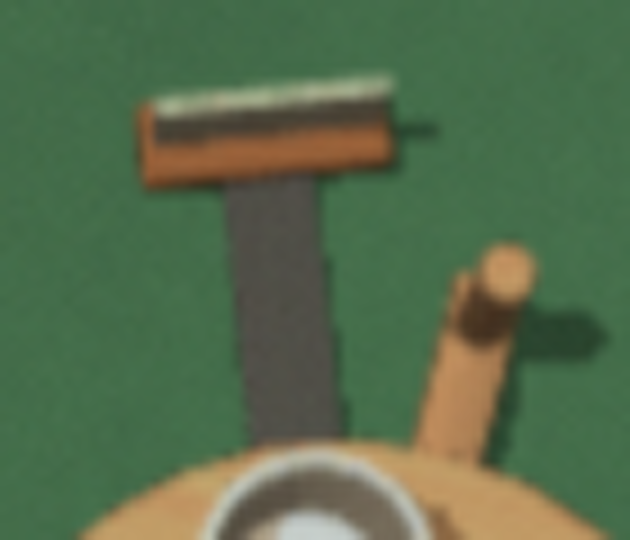

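```bash
python3 - <<'E'
from h import *
g=lambda x,y:(x/9+320,y/9+145)
ang=lambda v:np.degrees(np.arctan2(v[1],v[0]))
for p,z in [((276,185),.006),((297,440),.006),((275,91),.054),((268,182),.012)]:
    v=atz("top",g(*p),z)[:2]-A;print(p,v,np.hypot(*v),ang(v))
v=atz("top",g(276,185),.006)-atz("top",g(297,440),.006);print(ang(v))
v=atz("top",g(158,103),.054)-atz("top",g(393,80),.054);print(ang(v)-90)
v=atz("top",g(146,187),.012)-atz("top",g(395,164),.012);print(ang(v)-90)
E
```

```text
(276, 185) [0.17543072 0.01539566] 0.17610497733524844 5.015381156047263
(297, 440) [0.10735285 0.01008917] 0.10782590687334781 5.368964453929793
(275, 91) [0.18950112 0.01817557] 0.1903707547876761 5.478637000655902
(268, 182) [0.17494176 0.01782161] 0.17584717806653233 5.816751220734534
4.457042498262259
5.8912957019126395
5.556277888944024
```

Request:
{"op": "step_arm", "data": {"steps": [0, 0.16, -0.15, 0, 0, 0, 0.16, 0, 0.32, -0.3, 0, 0, 0, 0.32, 0, 0.48, -0.44, 0, 0, 0, 0.48, 0, 0.65, -0.6, 0, 0, 0, 0.64, 0, 0.8, -0.74, 0, 0, 0, 0.74, 0, 0.97, -0.88, 0, 0, 0, 0.85, 0, 0.97, -0.88, 0, 0, 0, 0.85], "grip_force": 20}}

```text
time_s: 1.85
position: [0.364, -0.1812, 0.2486]
tool_rot: [[0.968, -0.252, 0.001], [-0.252, -0.968, -0.001], [0.001, 0.0, -1.0]]
ft_force: [1.4, -0.9, -0.7]
grip_width: -0.0001
```

```bash
python3 - <<'E'
from h import *
rows(env.observe(),[fol(165.3,.045,.20),fol(165.3,.045,.082)])
E
```

```text
0, 0.110,-0.600,0.162, 0,0,0.002,
0, 0.110,-0.601,0.555, 0,0,0.002,
```

Request:
{"op": "step_arm", "data": {"steps": [0, 0.03, -0.15, 0, 0, 0, 0, 0, 0.06, -0.3, 0, 0, 0, 0, 0, 0.09, -0.45, 0, 0, 0, 0, 0, 0.11, -0.6, 0, 0, 0, 0, 0, 0.11, -0.6, 0.15, 0, 0, 0, 0, 0.11, -0.6, 0.3, 0, 0, 0, 0, 0.11, -0.6, 0.42, 0, 0, 0, 0, 0.11, -0.6, 0.5, 0, 0, 0, 0, 0.11, -0.6, 0.555, 0, 0, 0, 0, 0.11, -0.6, 0.555, 0, 0, 0]}}

```text
time_s: 2.85
position: [0.4396, -0.0167, 0.0803]
tool_rot: [[0.968, -0.249, -0.004], [-0.249, -0.968, 0.001], [-0.004, -0.0, -1.0]]
ft_force: [-0.8, 0.7, 1.6]
grip_width: -0.0001
```

```bash
python3 - <<'E'
from h import *
im,d=imaging.get_image("side");a=im[160:300,240:420];cv2.imwrite("pics/s1.png",cv2.resize(a,None,fx=4,fy=4,interpolation=2))
s=env.observe();print(s["position"],s["ft_force"])
rows(s,[fol(165.3,b,.082) for b in (.036,.030,.026,.0225)]+[fol(165.3+k,.0215,.082) for k in (1,2.5,4,6,8,10)])
E
```

```text
[ 0.44030317 -0.01689214  0.08155454] [-0.37703754  0.67274377  0.92176117]
0, 0.002,0.024,-0.001, 0,0,0.006,
0, 0.002,0.044,-0.001, 0,0,0.006,
0, 0.002,0.057,-0.001, 0,0,0.006,
0, 0.002,0.069,-0.001, 0,0,0.006,
0, 0.001,0.080,-0.001, 0,0,-0.016,
0, -0.001,0.092,-0.001, 0,0,-0.050,
0, -0.002,0.105,-0.001, 0,0,-0.083,
0, -0.003,0.121,-0.001, 0,0,-0.127,
0, -0.004,0.138,-0.001, 0,0,-0.172,
0, -0.004,0.154,-0.001, 0,0,-0.216,
```

View pics/s1.png

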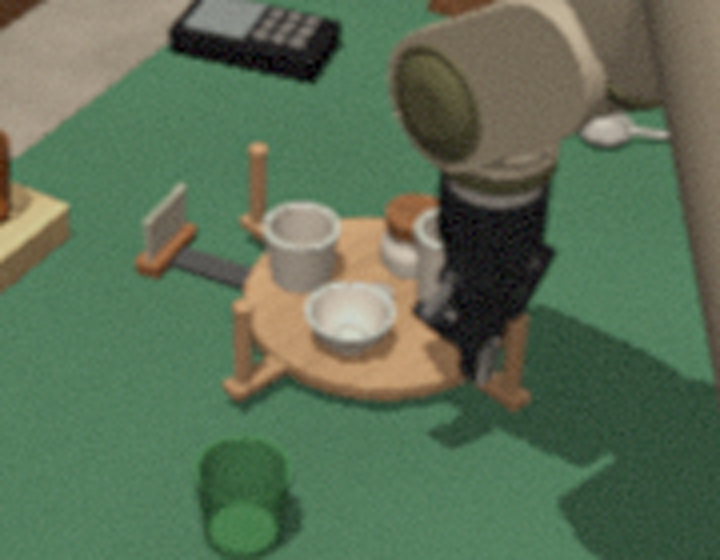

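Request:
{"op": "step_arm", "data": {"steps": [0, 0.002, 0.024, 0, 0, 0, 0, 0, 0.002, 0.044, 0, 0, 0, 0, 0, 0.002, 0.057, 0, 0, 0, 0, 0, 0.002, 0.069, 0, 0, 0, 0, 0, 0.001, 0.08, 0, 0, 0, -0.02, 0, 0, 0.092, 0, 0, 0, -0.05, 0, -0.002, 0.105, 0, 0, 0, -0.083, 0, -0.003, 0.121, 0, 0, 0, -0.127, 0, -0.004, 0.138, 0, 0, 0, -0.172, 0, -0.004, 0.154, 0, 0, 0, -0.216]}}

```text
time_s: 3.9
position: [0.4278, -0.0616, 0.0819]
tool_rot: [[0.997, -0.08, 0.0], [-0.08, -0.997, 0.0], [0.0, -0.0, -1.0]]
ft_force: [0.2, 1.1, 0.3]
grip_width: 0.0001
```

```bash
python3 - <<'E'
from h import *
im,d=imaging.get_image("side");a=im[160:300,240:420];cv2.imwrite("pics/s2.png",cv2.resize(a,None,fx=4,fy=4,interpolation=2))
im,d=imaging.get_image("top");a=im[130:350,210:500];cv2.imwrite("pics/t2.png",cv2.resize(a,None,fx=2.7,fy=2.7,interpolation=2))
s=env.observe();print(s["time_s"],s["position"],s["ft_force"])
rows(s,[fol(175.3+3*k,.0215,.082) for k in range(1,11)])
E
```

```text
4.0 [ 0.42771673 -0.06181732  0.08189877] [ 0.36502456  0.56130875 -0.38477203]
0, -0.003,0.023,-0.000, 0,0,-0.066,
0, -0.005,0.048,-0.000, 0,0,-0.133,
0, -0.006,0.072,-0.000, 0,0,-0.200,
0, -0.005,0.097,-0.000, 0,0,-0.266,
0, -0.003,0.122,-0.000, 0,0,-0.333,
0, 0.001,0.146,-0.000, 0,0,-0.400,
0, 0.005,0.171,-0.000, 0,0,-0.466,
0, 0.011,0.195,-0.000, 0,0,-0.533,
0, 0.018,0.218,-0.000, 0,0,-0.600,
0, 0.027,0.242,-0.000, 0,0,-0.666,
```

View pics/s2.png

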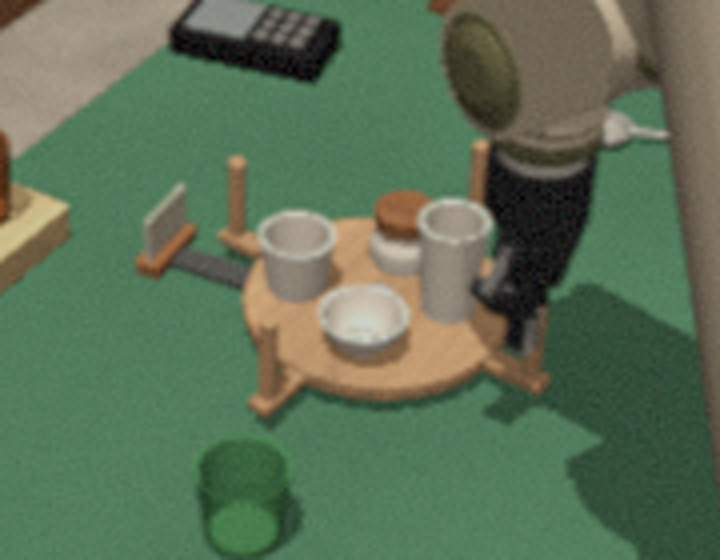

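View pics/t2.png

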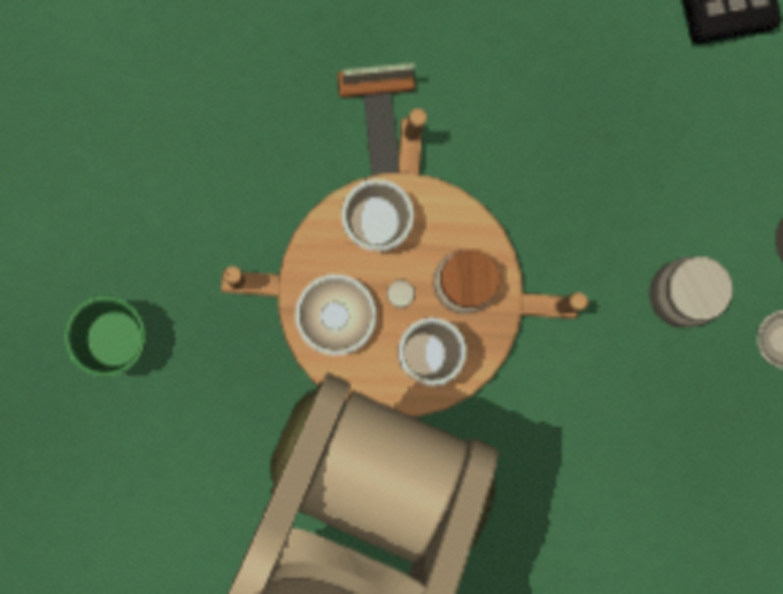

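Request:
{"op": "step_arm", "data": {"steps": [0, -0.003, 0.023, 0, 0, 0, -0.066, 0, -0.005, 0.048, 0, 0, 0, -0.133, 0, -0.006, 0.072, 0, 0, 0, -0.2, 0, -0.005, 0.097, 0, 0, 0, -0.266, 0, -0.003, 0.122, 0, 0, 0, -0.333, 0, 0.001, 0.146, 0, 0, 0, -0.4, 0, 0.005, 0.171, 0, 0, 0, -0.466, 0, 0.011, 0.195, 0, 0, 0, -0.533, 0, 0.018, 0.218, 0, 0, 0, -0.6, 0, 0.027, 0.242, 0, 0, 0, -0.666]}}

```text
time_s: 5.0
position: [0.4297, -0.1343, 0.0818]
tool_rot: [[0.904, 0.428, -0.001], [0.428, -0.904, 0.0], [-0.0, -0.001, -1.0]]
ft_force: [-1.2, 1.1, -0.0]
grip_width: -0.0001
```

```bash
python3 - <<'E'
from h import *
im,d=imaging.get_image("side");a=im[160:300,240:420];cv2.imwrite("pics/s3.png",cv2.resize(a,None,fx=4,fy=4,interpolation=2))
s=env.observe();print(s["time_s"],s["position"],s["ft_force"],s["q"])
rows(s,[fol(205.3+3*k,.0215,.082) for k in range(1,11)])
E
```

```text
5.05 [ 0.43034159 -0.13543204  0.0819013 ] [ 1.39606406 -0.82088635 -0.2660473 ] [-3.25603242e+01  2.44079074e+01  1.03499983e+02 -1.24394235e-02
  5.20572739e+01  3.19704942e+01]
0, -0.004,0.021,-0.000, 0,0,-0.063,
0, -0.006,0.046,-0.000, 0,0,-0.129,
0, -0.006,0.071,-0.000, 0,0,-0.196,
0, -0.006,0.095,-0.000, 0,0,-0.263,
0, -0.004,0.120,-0.000, 0,0,-0.329,
0, -0.001,0.145,-0.000, 0,0,-0.396,
0, 0.004,0.169,-0.000, 0,0,-0.463,
0, 0.010,0.193,-0.000, 0,0,-0.529,
0, 0.017,0.217,-0.000, 0,0,-0.596,
0, 0.025,0.240,-0.000, 0,0,-0.663,
```

View pics/s3.png

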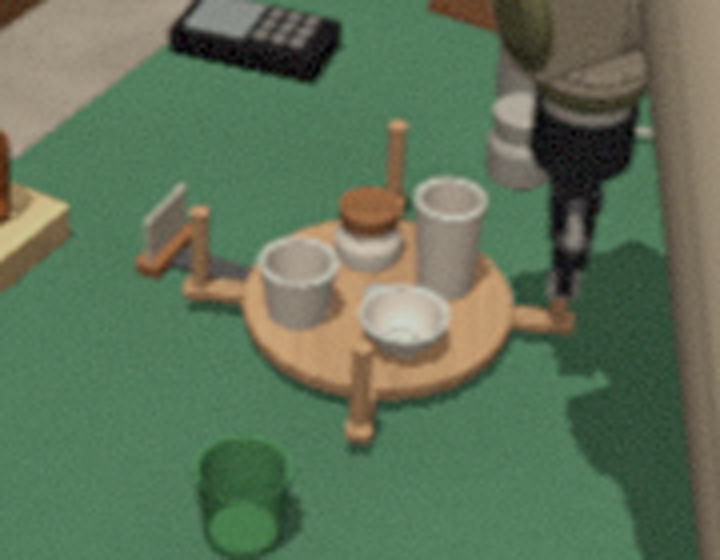

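Request:
{"op": "step_arm", "data": {"steps": [0, -0.004, 0.021, 0, 0, 0, -0.063, 0, -0.006, 0.046, 0, 0, 0, -0.13, 0, -0.006, 0.071, 0, 0, 0, -0.196, 0, -0.006, 0.095, 0, 0, 0, -0.263, 0, -0.004, 0.12, 0, 0, 0, -0.33, 0, -0.001, 0.145, 0, 0, 0, -0.396, 0, 0.004, 0.169, 0, 0, 0, -0.463, 0, 0.01, 0.193, 0, 0, 0, -0.53, 0, 0.017, 0.217, 0, 0, 0, -0.596, 0, 0.025, 0.24, 0, 0, 0, -0.663]}}

```text
time_s: 6.05
position: [0.4673, -0.1961, 0.0818]
tool_rot: [[0.572, 0.82, -0.001], [0.82, -0.572, 0.0], [-0.0, -0.001, -1.0]]
ft_force: [-0.8, 0.3, 0.0]
grip_width: -0.0003
```

```bash
python3 - <<'E'
from h import *
im,d=imaging.get_image("side");a=im[160:300,240:420];cv2.imwrite("pics/s4.png",cv2.resize(a,None,fx=4,fy=4,interpolation=2))
s=env.observe();print(s["time_s"],s["position"],s["ft_force"],s["q"])
rows(s,[fol(235.3+3*k,.0215,.082) for k in range(1,11)])
E
```

```text
6.1 [ 0.46815628 -0.19696148  0.0818036 ] [ 0.93438332 -1.03254375  0.7116818 ] [-3.61908889e+01  2.86764675e+01  9.47040225e+01 -6.53992009e-03
  5.65875551e+01 -1.45895706e+00]
0, -0.004,0.025,-0.001, 0,0,-0.067,
0, -0.006,0.049,-0.001, 0,0,-0.134,
0, -0.006,0.074,-0.001, 0,0,-0.201,
0, -0.005,0.099,-0.001, 0,0,-0.267,
0, -0.003,0.124,-0.001, 0,0,-0.334,
0, 0.000,0.148,-0.001, 0,0,-0.401,
0, 0.005,0.172,-0.001, 0,0,-0.467,
0, 0.011,0.196,-0.001, 0,0,-0.534,
0, 0.018,0.220,-0.001, 0,0,-0.601,
0, 0.026,0.243,-0.001, 0,0,-0.667,
```

View pics/s4.png

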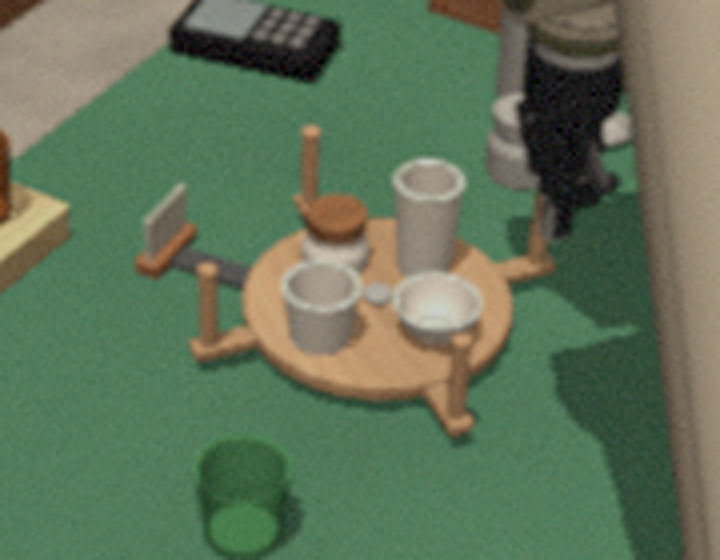

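Request:
{"op": "step_arm", "data": {"steps": [0, -0.004, 0.025, 0, 0, 0, -0.067, 0, -0.006, 0.049, 0, 0, 0, -0.134, 0, -0.006, 0.074, 0, 0, 0, -0.2, 0, -0.005, 0.099, 0, 0, 0, -0.267, 0, -0.003, 0.124, 0, 0, 0, -0.334, 0, 0, 0.148, 0, 0, 0, -0.4, 0, 0.005, 0.172, 0, 0, 0, -0.467, 0, 0.011, 0.196, 0, 0, 0, -0.534, 0, 0.018, 0.22, 0, 0, 0, -0.6, 0, 0.026, 0.243, 0, 0, 0, -0.667]}}

```text
time_s: 7.1
position: [0.5316, -0.2313, 0.0817]
tool_rot: [[0.085, 0.996, -0.001], [0.996, -0.085, 0.0], [0.0, -0.001, -1.0]]
ft_force: [-1.1, -0.3, -0.6]
grip_width: -0.0001
```

```bash
python3 - <<'E'
from h import *
im,d=imaging.get_image("side");a=im[160:300,240:420];cv2.imwrite("pics/s5.png",cv2.resize(a,None,fx=4,fy=4,interpolation=2))
s=env.observe();print(s["time_s"],s["position"],s["ft_force"],s["q"])
rows(s,[fol(265.3+3*k,.0215,.082) for k in range(1,11)])
E
```

```text
7.15 [ 0.53254488 -0.23166034  0.08173363] [-0.30160242  0.48098214 -0.10723292] [-3.51825362e+01  3.43521724e+01  8.27027026e+01  7.14527654e-04
  6.29209624e+01 -3.04467576e+01]
0, -0.004,0.025,-0.001, 0,0,-0.067,
0, -0.006,0.049,-0.001, 0,0,-0.134,
0, -0.007,0.074,-0.001, 0,0,-0.201,
0, -0.006,0.099,-0.001, 0,0,-0.267,
0, -0.004,0.124,-0.001, 0,0,-0.334,
0, -0.001,0.148,-0.001, 0,0,-0.401,
0, 0.004,0.172,-0.001, 0,0,-0.467,
0, 0.010,0.196,-0.001, 0,0,-0.534,
0, 0.017,0.220,-0.001, 0,0,-0.601,
0, 0.026,0.243,-0.001, 0,0,-0.667,
```

View pics/s5.png

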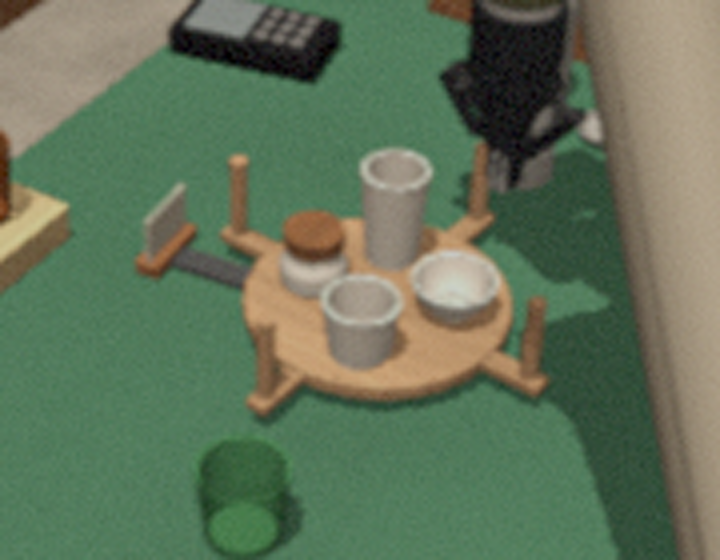

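Request:
{"op": "step_arm", "data": {"steps": [0, -0.004, 0.025, 0, 0, 0, -0.067, 0, -0.006, 0.049, 0, 0, 0, -0.134, 0, -0.007, 0.074, 0, 0, 0, -0.2, 0, -0.006, 0.099, 0, 0, 0, -0.267, 0, -0.004, 0.124, 0, 0, 0, -0.334, 0, -0.001, 0.148, 0, 0, 0, -0.4, 0, 0.004, 0.172, 0, 0, 0, -0.467, 0, 0.01, 0.196, 0, 0, 0, -0.534, 0, 0.017, 0.22, 0, 0, 0, -0.6, 0, 0.026, 0.243, 0, 0, 0, -0.667]}}

```text
time_s: 8.15
position: [0.6048, -0.2298, 0.0817]
tool_rot: [[-0.424, 0.906, -0.001], [0.906, 0.424, -0.0], [0.0, -0.001, -1.0]]
ft_force: [-0.5, -1.5, -0.3]
grip_width: -0.0001
```

```bash
cat >> h.py <<'E'
E
python3 - <<'E'
from h import *
im,d=imaging.get_image("top");a=im[130:350,210:500];cv2.imwrite("pics/t6.png",cv2.resize(a,None,fx=2.7,fy=2.7,interpolation=2))
s=env.observe();print(s["time_s"],s["position"],s["ft_force"],s["q"])
for n in("peg0",):
  for r in imaging.pinpoint("top",n):
    v=atz("top",r["pixel"],.097)[:2]-A;print(r["score"],r["pixel"],np.hypot(*v),np.degrees(np.arctan2(v[1],v[0])))
rows(s,[fol(295.3+3*k,.0215,.082) for k in range(1,11)])
E
```

```text
8.2 [ 0.60571537 -0.2294575   0.08170205] [-0.06299407  0.97099866 -0.26478556] [-3.12019517e+01  3.99279450e+01  7.06591308e+01  7.34890254e-03
  6.93973535e+01 -5.64642403e+01]
0.66 [333.0, 179.4] 0.13823819215235267 25.35749221378893
0, -0.005,0.024,-0.001, 0,0,-0.068,
0, -0.007,0.049,-0.001, 0,0,-0.134,
0, -0.007,0.074,-0.001, 0,0,-0.201,
0, -0.007,0.098,-0.001, 0,0,-0.268,
0, -0.005,0.123,-0.001, 0,0,-0.334,
0, -0.001,0.147,-0.001, 0,0,-0.401,
0, 0.003,0.172,-0.001, 0,0,-0.468,
0, 0.009,0.196,-0.001, 0,0,-0.534,
0, 0.016,0.219,-0.001, 0,0,-0.601,
0, 0.025,0.243,-0.001, 0,0,-0.668,
```

View pics/t6.png

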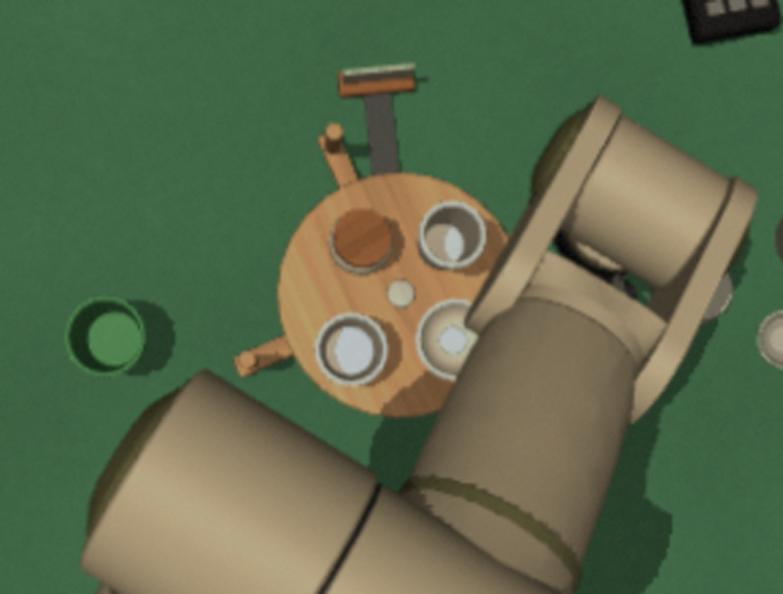

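Request:
{"op": "step_arm", "data": {"steps": [0, -0.005, 0.024, 0, 0, 0, -0.067, 0, -0.007, 0.049, 0, 0, 0, -0.134, 0, -0.007, 0.074, 0, 0, 0, -0.2, 0, -0.007, 0.098, 0, 0, 0, -0.267, 0, -0.005, 0.123, 0, 0, 0, -0.334, 0, -0.001, 0.147, 0, 0, 0, -0.4, 0, 0.003, 0.172, 0, 0, 0, -0.467, 0, 0.009, 0.196, 0, 0, 0, -0.534, 0, 0.016, 0.219, 0, 0, 0, -0.6, 0, 0.025, 0.243, 0, 0, 0, -0.667]}}

```text
time_s: 9.25
position: [0.6675, -0.1923, 0.0817]
tool_rot: [[-0.82, 0.573, -0.0], [0.573, 0.82, -0.0], [0.0, -0.0, -1.0]]
ft_force: [-0.1, -1.6, -0.8]
grip_width: 0.0
```

```bash
cat >> h.py <<'E'
def ang(v): return np.degrees(np.arctan2(v[1],v[0]))
def look(name):
    im,d=imaging.get_image("top");a=im[130:350,210:500];cv2.imwrite(f"pics/{name}.png",cv2.resize(a,None,fx=2.7,fy=2.7,interpolation=2))
    s=env.observe();print(s["time_s"],s["position"],s["ft_force"],s["q"][5])
    for r in imaging.pinpoint("top","peg0"):
        v=atz("top",r["pixel"],.097)[:2]-A;print("peg",r["score"],r["pixel"],np.hypot(*v),ang(v))
    for m in imaging.regions_of("top","tumbler")[:1]:
        cn=max(cv2.findContours(m["mask"].astype(np.uint8),0,2)[0],key=cv2.contourArea);e=cv2.fitEllipse(cn)
        v=atz("top",e[0],.113)[:2]-A;print("tumbler rim",m["score"],e,np.hypot(*v),ang(v))
    for r in imaging.pinpoint("top","tumbler")[:1]:
        v=atz("top",r["pixel"],.028)[:2]-A;print("tumbler base",r["score"],r["pixel"],np.hypot(*v),ang(v))
E
python3 - <<'E'
from h import *
look("t7")
rows(env.observe(),[fol(325.3+k,.0215,.082) for k in (2,4,6,8,10,11.5,12.6,13.2,13.5)])
E
```

```text
9.3 [ 0.66808452 -0.19125843  0.0816816 ] [-0.1719102   0.55150651 -1.08987977] -80.98004120692653
peg 0.82 [306.2, 196.9] 0.1458246616261332 53.869078936390224
peg 0.79 [318.1, 289.6] 0.1471142747730535 141.81212767757575
peg 0.69 [395.6, 185.5] 0.13645448181105196 -34.923035261467845
tumbler rim 0.89 ((360.66802978515625, 209.45877075195312), (13.534830093383789, 29.25562858581543), 20.08268165588379) 0.056580906800544915 -0.021360285428820836
tumbler base 0.67 [360.5, 212.2] 0.06141020152365337 -5.462006199768599
0, -0.004,0.020,-0.001, 0,0,-0.052,
0, -0.005,0.036,-0.001, 0,0,-0.096,
0, -0.006,0.053,-0.001, 0,0,-0.140,
0, -0.007,0.069,-0.001, 0,0,-0.185,
0, -0.007,0.086,-0.001, 0,0,-0.229,
0, -0.006,0.098,-0.001, 0,0,-0.263,
0, -0.006,0.107,-0.001, 0,0,-0.287,
0, -0.005,0.112,-0.001, 0,0,-0.300,
0, -0.005,0.114,-0.001, 0,0,-0.307,
```

View pics/t7.png

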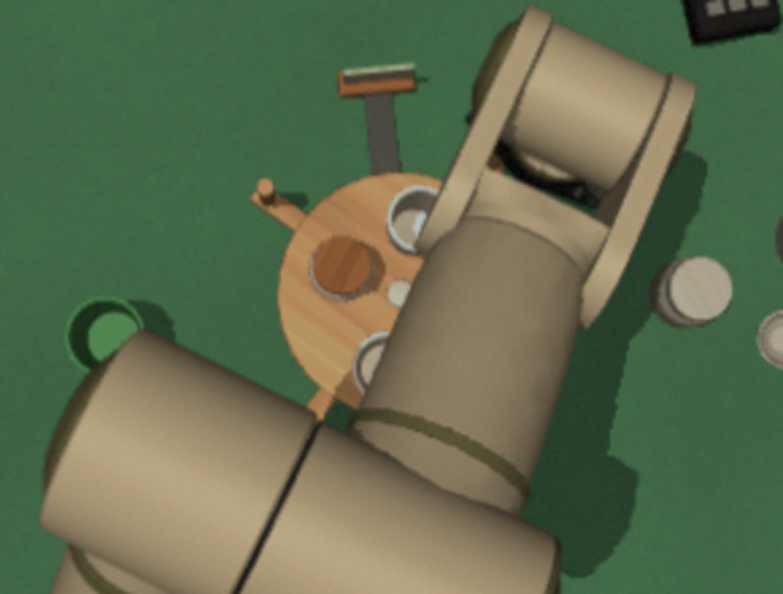

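Request:
{"op": "step_arm", "data": {"steps": [0, -0.004, 0.02, 0, 0, 0, -0.05, 0, -0.005, 0.036, 0, 0, 0, -0.096, 0, -0.006, 0.053, 0, 0, 0, -0.14, 0, -0.007, 0.069, 0, 0, 0, -0.185, 0, -0.007, 0.086, 0, 0, 0, -0.23, 0, -0.006, 0.098, 0, 0, 0, -0.263, 0, -0.006, 0.107, 0, 0, 0, -0.287, 0, -0.005, 0.112, 0, 0, 0, -0.3, 0, -0.005, 0.114, 0, 0, 0, -0.307, 0, -0.005, 0.114, 0, 0, 0, -0.307]}}

```text
time_s: 10.45
position: [0.6886, -0.165, 0.0819]
tool_rot: [[-0.933, 0.359, 0.0], [0.359, 0.933, 0.0], [-0.0, 0.0, -1.0]]
ft_force: [0.3, -0.0, -0.3]
grip_width: 0.0002
```

```bash
python3 - <<'E'
from h import *
look("t8")
rows(env.observe(),[fol(338.8,b,z) for b,z in ((.0415,.082),(.0415,.25))]+[(.64,-.36,.25,159)])
E
```

```text
10.5 [ 0.6885469  -0.1650844   0.08182899] [-0.11817123 -0.39999002 -0.29636458] -91.98790491979251
peg 0.63 [297.3, 216.4] 0.1435291583975173 72.56796346858084
peg 0.58 [383.5, 176.7] 0.1411472799841993 -21.490698593799657
tumbler rim 0.59 ((350.8574523925781, 210.50489807128906), (6.6278581619262695, 18.871374130249023), 5.5310258865356445) 0.0581975724373216 21.239837119996995
tumbler base 0.53 [358.1, 215.0] 0.054597378457902315 -0.28688386674591193
0, 0.001,-0.067,-0.000, 0,0,0.003,
0, 0.001,-0.066,-0.560, 0,0,0.003,
0, -0.082,-0.664,-0.560, 0,0,-0.001,
```

View pics/t8.png

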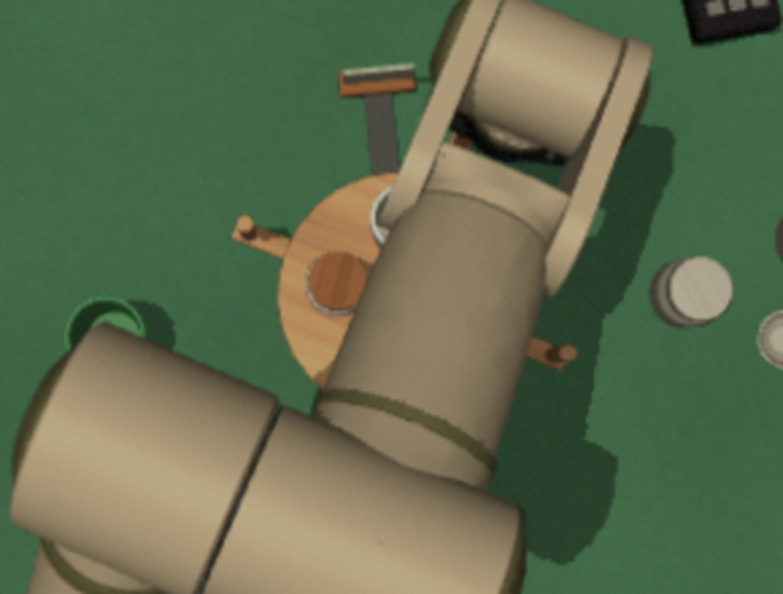

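Request:
{"op": "step_arm", "data": {"steps": [0, 0, -0.03, 0, 0, 0, 0, 0, 0, -0.067, 0, 0, 0, 0, 0, 0, -0.067, -0.15, 0, 0, 0, 0, 0, -0.067, -0.3, 0, 0, 0, 0, 0, -0.067, -0.45, 0, 0, 0, 0, 0.04, -0.2, -0.56, 0, 0, 0, 0, 0.1, -0.4, -0.56, 0, 0, 0, 0, 0.16, -0.6, -0.56, 0, 0, 0, 0, 0.22, -0.8, -0.56, 0, 0, 0, 0, 0.28, -0.95, -0.56, 0, 0, 0]}}

```text
time_s: 11.65
position: [0.5309, -0.3737, 0.2499]
tool_rot: [[-0.933, 0.36, 0.0], [0.36, 0.933, -0.0], [-0.0, -0.0, -1.0]]
ft_force: [0.5, -1.1, -0.2]
grip_width: 0.0
```

```bash
python3 - <<'E'
from h import *
look("t9")
E
```

```text
11.7 [ 0.52636616 -0.37955893  0.24984437] [-2.30293047 -4.81634417 -0.00868636] -114.70839638273638
peg 0.93 [332.4, 297.1] 0.14466977755301533 155.45883079631363
peg 0.93 [423.8, 260.3] 0.14740879027494402 -110.58488496821394
peg 0.8 [381.2, 175.0] 0.14294044624595875 -19.06285445774525
peg 0.66 [298.7, 213.7] 0.14258451119822854 69.9289566008947
peg 0.24 [145.6, 205.4] 0.4796728211162861 81.95944682229882
tumbler rim 0.88 ((358.587158203125, 210.71990966796875), (22.476049423217773, 25.75177574157715), 26.668380737304688) 0.054018592314271516 4.740882206056819
```

View pics/t9.png

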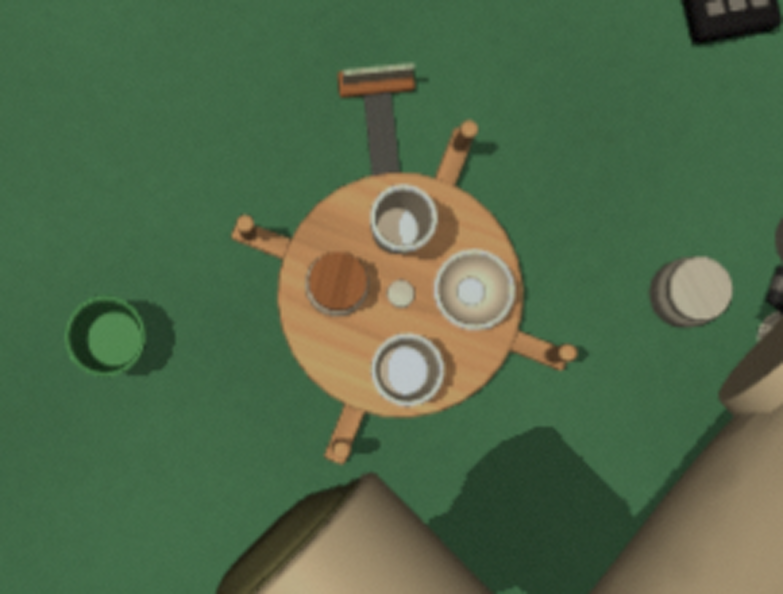

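```bash
python3 - <<'E'
from h import *
im=cv2.resize(cv2.imread("pics/t9.png")[150:330,300:500],None,fx=3,fy=3,interpolation=2);cv2.imwrite("pics/t9c.png",im)
from scipy.optimize import least_squares
f=lambda x,y:(x/2.7+210,y/2.7+130)
P=np.array([atz("top",f(*p),.097) for p in [(469,128),(244,226),(341,450),(568,353)]])
res=lambda v:np.concatenate([p[:2]-v[:2]-.14*np.array([np.cos(v[2]+i*np.pi/2),np.sin(v[2]+i*np.pi/2)]) for i,p in enumerate(P)])
r=least_squares(res,[.565,-.09,-.3]);print(r.x[:2],np.degrees(r.x[2]),r.fun*1000)
for p in[(404,219.5),(404,219),(403.5,219)]:
    v=atz("top",f(*p),.113)[:2]-A;print(v,np.hypot(*v),ang(v))
E
```

```text
[ 0.56431575 -0.09446602] -21.526054385855264 [ 0.70863146 -0.60639245 -1.25148027  0.20949377  0.78338752  0.4972769
 -0.24053871 -0.10037822]
[0.05259326 0.00222727] 0.05264039851099696 2.424967542534552
[0.05299424 0.00222581] 0.05304095768043161 2.4050685802113527
[0.05299288 0.00262404] 0.05305780904888333 2.8347953961219345
```

View pics/t9c.png

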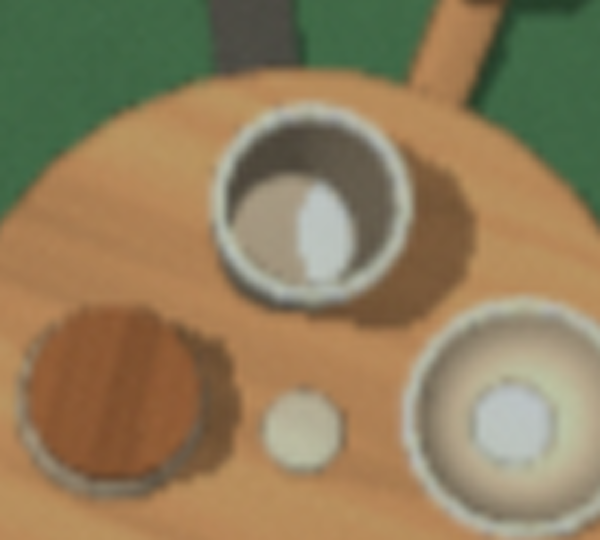

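```bash
python3 - <<'E'
from h import *
im,d=imaging.get_image("side");cv2.imwrite("pics/s9.png",cv2.resize(im[150:270,260:420],None,fx=5,fy=5,interpolation=2))
s=env.observe();print(s["time_s"],s["position"],s["ft_force"])
rows(s,[fol(338.8,.0415,.25),fol(338.8,.0415,.082)])
E
```

```text
11.9 [ 0.53267307 -0.37186202  0.2498676 ] [0.22016218 0.28495172 0.54409741]
0, -0.235,0.763,-0.000, 0,0,0.002,
0, -0.235,0.763,0.560, 0,0,0.002,
```

View pics/s9.png

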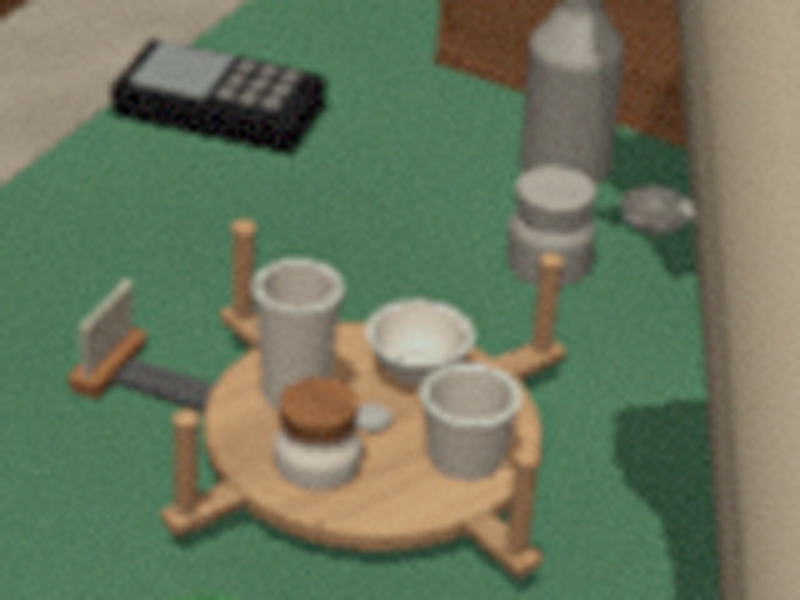

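```bash
python3 - <<'E'
from h import *
f=lambda x,y:(x/5+260,y/5+150)
h=atz("side",f(374,415),.036);print("hub",h)
for n,p,z in[("tum",(299,284.5),.113),("card",(107.5,304),.054)]:
    w=atz("side",f(*p),z);v=w[:2]-A;u=w[:2]-h[:2];print(n,w,np.hypot(*v),ang(v),ang(u))
Q=[(549,260),(185,416),(243,227),(525,455)]
print(np.mean([atz("side",f(*q),.097) for q in Q],0))
E
```

```text
hub [ 0.56120827 -0.09279203  0.036     ]
tum [ 0.61828854 -0.09291184  0.113     ] 0.05280678611430635 1.5063395159278419 -0.1202596158013538
card [ 0.75165105 -0.07621358  0.054     ] 0.18702762626858296 5.5494345329113965 4.975178085024811
[ 0.56385725 -0.09390507  0.097     ]
```

Request:
{"op": "step_arm", "data": {"steps": [0, -0.05, 0.15, 0, 0, 0, 0, 0, -0.1, 0.3, 0, 0, 0, 0, 0, -0.15, 0.46, 0, 0, 0, 0, 0, -0.19, 0.61, 0, 0, 0, 0, 0, -0.235, 0.76, 0, 0, 0, 0, 0, -0.235, 0.76, 0.15, 0, 0, 0, 0, -0.235, 0.76, 0.3, 0, 0, 0, 0, -0.235, 0.76, 0.45, 0, 0, 0, 0, -0.235, 0.76, 0.56, 0, 0, 0, 0, -0.235, 0.76, 0.56, 0, 0, 0]}}

```text
time_s: 12.9
position: [0.679, -0.1816, 0.0766]
tool_rot: [[-0.934, 0.357, -0.009], [0.357, 0.934, 0.004], [0.01, 0.001, -1.0]]
ft_force: [-0.3, 0.4, 0.3]
grip_width: -0.0002
```

```bash
python3 - <<'E'
from h import *
s=env.observe();print(s["time_s"],s["position"],s["ft_force"])
rows(s,[fol(338.8,b,.082) for b in (.034,.028,.024)]+[fol(a,.0215,.082) for a in (338.8,339.8,340.6,341.1,341.1)]+[fol(341.1,b,.082) for b in (.03,.042)])
E
```

```text
12.9 [ 0.67901014 -0.18156267  0.07657284] [-0.30980377  0.37865907  0.32086152]
0, -0.009,0.021,-0.018, 0,0,0.006,
0, -0.009,0.041,-0.018, 0,0,0.006,
0, -0.009,0.054,-0.018, 0,0,0.006,
0, -0.009,0.063,-0.018, 0,0,0.006,
0, -0.010,0.071,-0.018, 0,0,-0.016,
0, -0.011,0.077,-0.018, 0,0,-0.034,
0, -0.011,0.081,-0.018, 0,0,-0.045,
0, -0.011,0.081,-0.018, 0,0,-0.045,
0, -0.012,0.053,-0.018, 0,0,-0.045,
0, -0.014,0.013,-0.018, 0,0,-0.045,
```

Request:
{"op": "step_arm", "data": {"steps": [0, 0, 0, 0, 0, 0, 0, 0, 0, 0, 0, 0, 0, 0]}}

```text
time_s: 13.1
position: [0.682, -0.1839, 0.0846]
tool_rot: [[-0.934, 0.358, 0.004], [0.358, 0.934, -0.002], [-0.004, -0.0, -1.0]]
ft_force: [0.5, 0.1, 0.3]
grip_width: 0.0007
```

```bash
python3 - <<'E'
from h import *
s=env.observe();print(s["time_s"],s["position"],s["ft_force"])
rows(s,[fol(338.8,b,.082) for b in (.034,.028,.024)]+[fol(a,.0215,.082) for a in (338.8,339.8,340.8,341.6,341.6)]+[fol(341.1,b,.082) for b in (.03,.042)])
E
```

```text
13.1 [ 0.68197226 -0.18390268  0.08461255] [0.51497552 0.07979388 0.31753277]
0, 0.003,0.025,0.009, 0,0,0.005,
0, 0.003,0.045,0.009, 0,0,0.005,
0, 0.003,0.058,0.009, 0,0,0.005,
0, 0.003,0.066,0.009, 0,0,0.005,
0, 0.002,0.075,0.009, 0,0,-0.018,
0, 0.001,0.083,0.009, 0,0,-0.040,
0, 0.000,0.089,0.009, 0,0,-0.058,
0, 0.000,0.089,0.009, 0,0,-0.058,
0, -0.000,0.057,0.009, 0,0,-0.047,
0, -0.002,0.017,0.009, 0,0,-0.047,
```

Request:
{"op": "step_arm", "data": {"steps": [0, 0, 0.025, 0, 0, 0, 0, 0, 0, 0.047, 0, 0, 0, 0, 0, 0, 0.06, 0, 0, 0, 0, 0, 0, 0.069, 0, 0, 0, 0, 0, 0, 0.077, 0, 0, 0, -0.02, 0, 0, 0.086, 0, 0, 0, -0.04, 0, 0, 0.091, 0, 0, 0, -0.058, 0, 0, 0.091, 0, 0, 0, -0.058, 0, 0, 0.091, 0, 0, 0, -0.058]}}

```text
time_s: 14.0
position: [0.6904, -0.1584, 0.0817]
tool_rot: [[-0.949, 0.316, -0.0], [0.316, 0.949, 0.0], [0.0, 0.0, -1.0]]
ft_force: [-0.1, 0.2, -0.4]
grip_width: -0.0002
```

Request:
{"op": "step_arm", "data": {"steps": [0, 0, -0.03, 0, 0, 0, 0, 0, 0, -0.067, 0, 0, 0, 0, 0, 0, -0.067, -0.15, 0, 0, 0, 0, 0, -0.067, -0.3, 0, 0, 0, 0, 0, -0.067, -0.45, 0, 0, 0, 0, 0.04, -0.2, -0.56, 0, 0, 0, 0, 0.1, -0.4, -0.56, 0, 0, 0, 0, 0.16, -0.6, -0.56, 0, 0, 0, 0, 0.22, -0.8, -0.56, 0, 0, 0, 0, 0.28, -0.95, -0.56, 0, 0, 0]}}

```text
time_s: 15.0
position: [0.5425, -0.374, 0.2499]
tool_rot: [[-0.948, 0.317, 0.0], [0.317, 0.948, -0.0], [-0.0, -0.0, -1.0]]
ft_force: [0.7, 0.3, -0.3]
grip_width: 0.0001
```

Request:
{"op": "step_arm", "data": {"steps": [0, 0.1, -0.08, 0, 0, 0, 0, 0, 0.1, -0.08, 0, 0, 0, 0, 0, 0.1, -0.08, 0, 0, 0, 0]}}

```text
time_s: 15.3
position: [0.5076, -0.386, 0.2501]
tool_rot: [[-0.948, 0.318, 0.0], [0.318, 0.948, -0.0], [-0.0, 0.0, -1.0]]
ft_force: [1.0, 0.4, -1.0]
grip_width: -0.0002
```

```bash
python3 - <<'E'
from h import *
look("t10")
im,d=imaging.get_image("side");cv2.imwrite("pics/s10.png",cv2.resize(im[150:270,260:420],None,fx=5,fy=5,interpolation=2))
im,d=imaging.get_image("top");cv2.imwrite("pics/t10c.png",cv2.resize(im[140:310,285:435],None,fx=4,fy=3.5,interpolation=2))
E
```

```text
15.35 [ 0.50842434 -0.38526095  0.24997495] [ 0.43659685  0.18606586 -0.03723371] -119.3073899024782
peg 0.84 [377.7, 174.3] 0.14208433195414294 -15.930481296042688
peg 0.74 [336.0, 297.6] 0.1425928654476182 158.46817240033963
peg 0.69 [297.0, 214.8] 0.14526477575621805 71.32734512002398
peg 0.67 [420.9, 256.7] 0.1389106727027765 -108.48062351971363
tumbler rim 0.81 ((357.5923767089844, 210.6028594970703), (22.644672393798828, 25.324142456054688), 33.71429443359375) 0.05448166076021859 6.961174153705212
tumbler base 0.72 [355.0, 214.3] 0.05662161455756613 6.986647167605986
```

View pics/t10c.png

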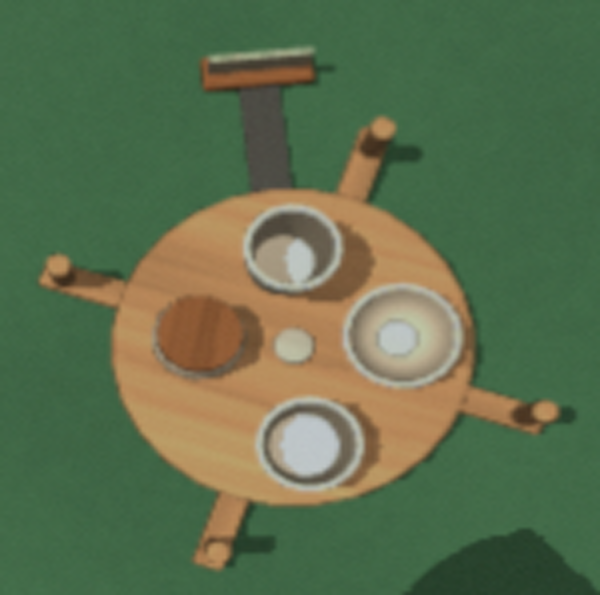

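View pics/s10.png

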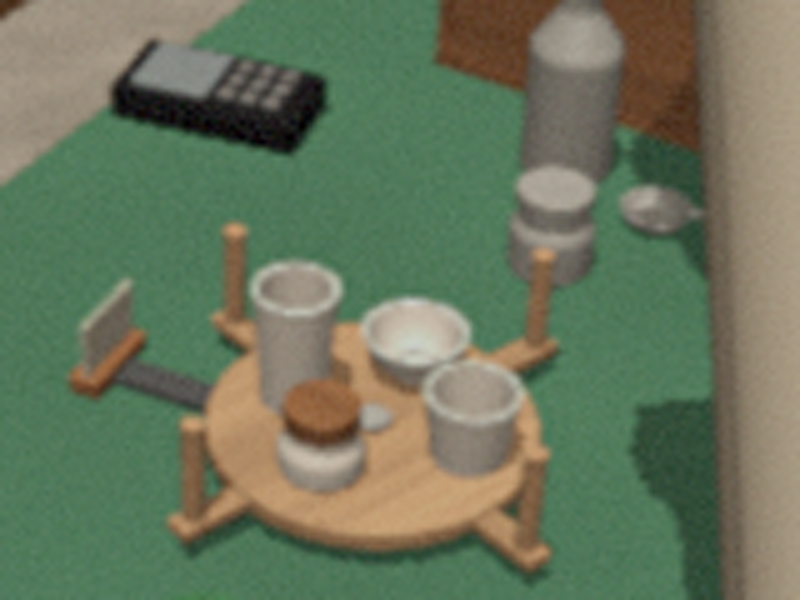

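```bash
python3 - <<'E'
from h import *
from scipy.optimize import least_squares
f=lambda x,y:(x/4+285,y/3.5+140)
P=np.array([atz("top",f(*p),.097) for p in [(383,128),(59,266),(217,549),(545,411)]])
res=lambda v:np.concatenate([p[:2]-v[:2]-.14*np.array([np.cos(v[2]+i*np.pi/2),np.sin(v[2]+i*np.pi/2)]) for i,p in enumerate(P)])
r=least_squares(res,[.565,-.09,-.3]);print(r.x[:2],np.degrees(r.x[2]),r.fun*1000)
v=atz("top",f(293.5,249.5),.113)[:2]-A;print(v,ang(v),np.hypot(*v))
g=lambda x,y:(x/5+260,y/5+150)
v=atz("side",g(296.5,287),.113)[:2]-A;print(v,ang(v))
# full-res fit: project model rim onto both images, refine by edge gradient
for cam in("top","side"):
    im=cv2.cvtColor(imaging.get_image(cam)[0],cv2.COLOR_BGR2LAB).astype(np.float32)
    # white-ness: low chroma & bright
    L=im[...,0];ch=np.hypot(im[...,1]-128,im[...,2]-128)
    w=cv2.GaussianBlur(L-3*ch,(0,0),.8)
    th=np.radians(np.arange(0,360,4))
    def sc(x,y):
        s=0
        for rr,sg in((.0255,1),(.030,-1)):
            q=np.array([proj(cam,(x+rr*np.cos(t),y+rr*np.sin(t),.113)) for t in th],np.float32)
            s+=sg*cv2.remap(w,q[:,0].reshape(-1,1),q[:,1].reshape(-1,1),1).clip(-60,200).mean()
        return s
    best=max(((sc(A[0]+R*np.cos(a),A[1]+R*np.sin(a)),R,np.degrees(a)) for R in np.arange(.048,.062,.001) for a in np.radians(np.arange(-3,12,.5))))
    print(cam,best)
E
```

```text
[ 0.5652125  -0.09460488] -18.916620864666143 [-0.55917723  0.03007378 -1.21033119 -0.53672962  1.70647964  0.25776119
  0.06302878  0.24889465]
[0.05260703 0.00492504] 5.348412313819408 0.05283706716644545
[0.05268687 0.0044396 ] 4.81659117566084Traceback (most recent call last):
  File "<stdin>", line 23, in <module>
  File "<stdin>", line 23, in <genexpr>
  File "<stdin>", line 20, in sc
  File "h.py", line 11, in proj
    c=imaging.get_calibration(cam);K=np.array(c["camera_matrix"]);T=np.array(c["world_from_camera"])
ValueError: time passes only in moves, steps and waits
```

```bash
python3 - <<'E'
from h import *
im,_=imaging.get_image("top");cv2.imwrite("pics/t11.png",im)
s=env.observe();print(s["time_s"],s["position"],s["ft_force"],np.abs(s["qvel"]).max())
E
```

```text
15.7 [ 0.50897993 -0.38454407  0.24960895] [0.01150551 0.2634655  0.38173462] 0.2229774377862441
```

View pics/t11.png

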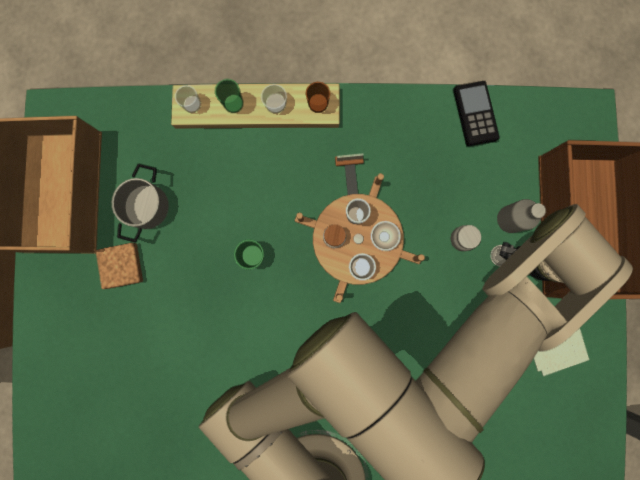

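The tumbler, at pixel (358, 211), now stands in front of the card at (350, 159). All the ware is upright, and the glass, canister, flask, pot and coasters are where they were. The arm is clear of everything.

```bash
python3 -c "
from rig import close_job
print(close_job())"
```

```text
the job is handed in; nothing more can be done
None
```

The tall tumbler now stands in front of the price card, and the job is handed in at about 15.7 s. I turned the display about 175° counter-clockwise by pushing the peg nearest the robot with the back of one finger of the shut gripper. I then backed off to look, gave it one nudge of about 2.5°, and withdrew the arm.

**Alignment:** I measured the card at about 5.5° about the turning axis; single readings ran from 4.5° to 6.1°. The readings for the tumbler disagreed by about 2°, so I take it as in line with the card to within 1 to 2°:

| How measured | Tumbler angle |
|---|---|
| Rim, top camera | 5.3° |
| Rim, side camera | 4.8° |
| Turn of the pegs | 6.2° |
| Trained network | 7.0° |

**Other checks:**
- **Forces:** the wrist force stayed at or below about 2 N in every reading while pushing. One reading of about 5 N came while the arm was moving clear of the display.
- **Surroundings:** the last picture shows all the ware upright and the visible things on the table where they were. The arm partly hid the spoon, but I never came down near it.
- **Not completed:** a last automatic fit of the tumbler's rim stopped with an error, so the angles above are from the hand-read rims, the pegs and the network.

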